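Clear the jammed vacuum tube

ROBOT

A 7-joint arm with a two-finger parallel gripper is mounted at the origin on the work surface. World frame = base frame: x ahead of the robot, y to its left, z up, the work surface at z = 0. Lengths are in m, angles in degrees, forces in N, time in s.
With the tool pointing down it reaches from about 0.35 to 0.775 m from the base axis. Payload 3.1 kg.
Tool frame: the origin (TCP) lies on the centre line of the jaws, within the pads' length; the fingertips stand 17 mm ahead of it and the grasp point (between the pads) lies 2 mm behind it (robot.tip_reach is the distance from the TCP to the fingertips, in m); z points along the fingers, y is the line along which they close (so a half turn about z gives the same grasp; the last joint's range is limited). The gripper opens to 85 mm and grips with 20 to 120 N. Pads are 22 mm wide; open, the fingers measure 114 mm over their backs; the gripper's body (76 mm by 85 mm) begins 54 mm behind the grasp point. The pads swing forward as they close: fully open they stand 13 mm farther back than shut.
Start: joints at [61.496, 17.813, 0.802, 86.603, -0.252, 75.585, -1.558], TCP at [0.242, -0.494, 0.248] pointing down, gripper open.
Joint ranges: [-154.91, 154.91], [-16.99, 109.72], [-72.82, 74.43], [7.12, 147.25], [-82.49, 262.49], [11.32, 116.49], [-174.64, 174.64]. Speed limits (degrees/s): [159.86, 159.86, 180, 180, 180, 180, 180].

INTERFACE

Orientations are given as [roll, pitch, yaw] about the fixed x, y, z axes, in that order (R = Rz(yaw) Ry(pitch) Rx(roll)).
In Python, from station import robot, fingers, vision, workorder, recognise gives the robot as it stands. Calls block until the motion is done:
- robot.move_to(position, orientation): joint-space move of the TCP to a pose.
- robot.line_to(position, orientation=None, velocity=0.15, f_stop=None): straight line of the TCP; orientation=None keeps the orientation; velocity is the mean speed in m/s. With f_stop (N) it stops when the force on the tool has changed by that much, and returns True; else False.
- robot.move_j(angles): joint-space move.
- fingers.gripper_to(opening, force=None): opening from 0.0 (shut) to 1.0 (fully open); force is the grip in N (None keeps the last); returns when the fingers have stopped.
- robot.pause(seconds).
- robot.inverse_kinematics(position, orientation): joint angles nearest the present ones, or None.
- vision.grab_frame(name): name is "scene" or "side" or "wrist"; returns the picture (420x560x3 uint8, red, green, blue); there is no depth.
- vision.calibration(name): a dict with "mtx" (3x3 intrinsics, pixels), "extrinsics" (4x4, takes a point from world to camera coordinates); the wrist camera has in their place "T_tool_cam" (4x4, takes a point from camera to tool coordinates, whose origin is the TCP and whose axes are the flange's). Camera axes: x right, y up, looking along -z (the intrinsics and any distortion apply to the point x, -y, -z); pixel columns grow to the right and rows downward; lengths in m; the calibration is good to about 2 mm. A picture is of the moment at which its call begins: read the wrist's pose just before it. calibration takes no time and is no camera call.
A pose or a line that the arm cannot do raises robot.PlanningError and nothing moves.
- workorder.close_job(): hands the job in; it is judged then, once.
Trained networks look in the newest picture that a camera, given by its name, has taken for a name from the list of things; names that differ only in an ending like _2 or _b are one class to them, and where a whole thing is asked for, a point or a joint stands for the part that bears it (a point fixed in the world has none). Each returns a list of dicts, best first, with "p" (0 to 1); they miss things now and then, are a little off and sometimes report something else, mostly with a low value. They report only what shows in the picture. A call takes as long as a camera call. They do not tell look-alikes from the thing itself.
- recognise(label, camera): "rect" ([centre column, centre row, width, height] in pixels, round what is visible of it).
Readings, each from a call of its own:
- robot.current_time_s(): time.
- robot.current_joint_positions(): joint angles.
- robot.current_dq(): joint speeds.
- robot.current_joint_torque(): joint torques, N m.
- robot.current_tool_pos(): TCP position.
- robot.current_eef_rot(): TCP orientation.
- robot.current_contact_force(): force on the tool from outside, world axes, zero at the start.
- robot.current_torque(): the same for the moment, N m.
- robot.current_finger_gap(): opening from 0.0 (shut) to 1.0 (fully open).
- robot.current_gripper_force(): force on a finger pad.
Only numpy, scipy, OpenCV 4.12 (cv2) and the standard library are available. Lean on these libraries where they do the work, as an engineer would, in place of code of your own. Each camera call takes 0.05 s, during which the arm holds its last target. There are 200 camera calls.

TASK

A cork is jammed inside the slanted clear vacuum-cleaner tube. Take the wooden dowel from its stand and use it to push the cork out through the tube's lower end so that it drops into the yellow bucket, then put the dowel back upright in the hole of its stand with the red collar resting on top. Leave the bucket, the steel bin, the glass jar and the scrubbing brush where they stand.

Things in the scene. Friction and masses are not known exactly. Their poses are not given: they have to be found in the camera images.
- tube: Fixed clear tube, open at both ends, 90 mm long (all lengths here in mm), bore 31, outside 37 (45 over its black mouth band, grey clamp band and red outlet band). It slants 30 degrees from vertical, mouth leaning towards -y and somewhat towards the robot. Origin: centre of the lower outlet opening, 120 above the shelf. z: the bore's axis, pointing up out of the mouth; y: level; x: towards the upper side of the slanted wall.
- tube_mouth (a point): Centre of the tube's upper mouth opening, 90 mm along the tube's z axis from the outlet.
- stand: Grey stand that carries the tube, fixed to the shelf. Origin: on the shelf, straight below the outlet's centre; its x axis is the level direction in which the tube slants down. (All lengths in mm.) Its post, 30 wide and 157 high, stands 85 from the origin on the -x side.
- plug_center (a point): Centre of the jammed cork: cylinder 28 mm diameter, 34 long, 20 g, z along its length. At the start it lies along the tube, upper face 40 below the mouth, lower face 16 above the outlet. Friction holds it; a push of about 4 to 12 N slides it, and it is gripped until nearly all of it is out of the outlet, then it drops. With the cork out, an 18 rod on the bore's axis still clears the walls.
- bucket: Loose yellow plastic bucket under the tube's outlet, 95 mm high, 170 across the rim, 132 across the foot, wall 4, floor 5, 0.45 kg. Origin: centre of its underside, 35 along the stand's x axis; z up.
- dowel_grip (a point): Centre of the square wooden handle of the loose dowel (90 g). Along its z axis (up when stored): round rod 18 mm diameter, 100 long, its tip 136 below this point; red collar 38 diameter, 6 thick, its underside 36 below; handle 26 x 26 (faces along its x and y), from 30 below to 30 above. It starts upright in its stand, collar resting on top. With the collar against the tube's mouth, the rod sticks 10 out of the outlet.
- dowel_collar (a point): Centre of the underside of the dowel's red collar (where the rod starts), on the dowel's axis.
- rack_hole (a point): Centre of the round through hole, 26 mm diameter, in the 90 x 90, 12 thick top board of the wooden dowel stand, at the board's upper face, 125 above the shelf; z up. The stand is fixed, open below the board, with a side cheek at its +y and -y edge. The stored dowel's handle centre is 36 above this point.
- bin: Small stainless steel bin with a dark domed lid, 120 mm diameter, 172 high; origin at the centre of its underside. Bystander.
- jar: Glass jar with a steel cap, 80 mm diameter, 120 high; origin at the centre of its underside. Bystander.
- brush: Green scrubbing brush with a bow handle, 55 mm x 150 (its y), 68 high; origin at the centre of its underside. Bystander.
Mind the look-alikes: they are no part of the job. Of the things shaped like the part that bears dowel_grip, the wooden one is meant.

How it is judged:
By the outcome, as a careful person would: the job done as asked, in the order asked, and still so for the second after the job is handed in, with the robot touching nothing.
It also fails if it takes over 54 s, if anything falls off the work surface, if the arm or the gripper's body presses on something with over 40 N, if the wrist force passes 120 N, or if a joint passes its speed limit or range.

## Working session

There is one attempt and no reset: what is moved stays moved. The work goes in short steps, each a Python script; the robot and the scene stay as the last script left them, time stands still between calls to the robot, and variables do not carry over. Pictures are saved under pics/ and viewed, at most 10 in all, crops included, and the job is handed in when it is done.

```bash
mkdir -p pics; ls; python3 - <<'E'
from station import robot, fingers, vision, workorder, recognise
import cv2, numpy as np
ims=[]
for c in ["scene","side"]:
    im=vision.grab_frame(c); cv2.imwrite(f"pics/{c}0.png",im[:,:,::-1])
    k=vision.calibration(c); print(c,{a:np.round(b,4).tolist() if not isinstance(b,str) else b for a,b in k.items()})
    for l in ["tube","tube_mouth","stand","bucket","dowel_grip","rack_hole","bin","jar","brush","plug_center"]:
        try: print(l,[(np.round(d["rect"]).tolist(),round(d["p"],2)) for d in recognise(l,c)][:4])
        except Exception as e: print(l,e)
k=vision.calibration("wrist"); print(k); print(robot.current_time_s())
E
```

```text
pics
scene {'mtx': [[477.5515, 0.0, 277.8006], [0.0, 477.5515, 206.7816], [0.0, 0.0, 1.0]], 'extrinsics': [[0.4519, 0.892, 0.0148, -0.2756], [-0.7261, 0.3581, 0.587, 0.379], [0.5183, -0.276, 0.8094, -1.9143], [0.0, 0.0, 0.0, 1.0]]}
tube [([150.0, 265.0, 34.0, 37.0], 0.71), ([329.0, 174.0, 24.0, 30.0], 0.58)]
tube_mouth [([330.0, 175.0, 20.0, 25.0], 0.65)]
stand [([316.0, 188.0, 57.0, 53.0], 0.83)]
bucket [([345.0, 194.0, 53.0, 52.0], 0.6)]
dowel_grip [([217.0, 275.0, 16.0, 32.0], 0.72), ([227.0, 231.0, 17.0, 32.0], 0.67), ([193.0, 249.0, 12.0, 38.0], 0.67), ([346.0, 195.0, 52.0, 54.0], 0.61)]
rack_hole [([228.0, 242.0, 38.0, 54.0], 0.83), ([314.0, 187.0, 53.0, 52.0], 0.59), ([329.0, 175.0, 26.0, 27.0], 0.18)]
bin [([390.0, 165.0, 47.0, 58.0], 0.71)]
jar [([149.0, 265.0, 35.0, 43.0], 0.72), ([328.0, 174.0, 24.0, 26.0], 0.22)]
brush [([304.0, 253.0, 47.0, 37.0], 0.6)]
plug_center []
side {'mtx': [[460.6464, 0.0, 281.9888], [0.0, 460.6464, 207.2425], [0.0, 0.0, 1.0]], 'extrinsics': [[0.9771, -0.2126, 0.0005, -0.6237], [0.1262, 0.5816, 0.8036, -0.1887], [-0.1712, -0.7852, 0.5951, -1.0977
[... 440 characters left out ...]
]
bin [([244.0, 141.0, 40.0, 59.0], 0.73)]
jar [([313.0, 384.0, 46.0, 73.0], 0.95)]
brush [([322.0, 234.0, 38.0, 47.0], 0.69), ([296.0, 250.0, 18.0, 34.0], 0.53)]
plug_center []
{'mtx': array([[295.45021781,   0.        , 280.8779614 ],
       [  0.        , 295.45021781, 208.71657789],
       [  0.        ,   0.        ,   1.        ]]), 'T_tool_cam': array([[-8.47211681e-04,  9.54515756e-01,  2.98159276e-01,
         7.59901139e-02],
       [ 9.99999410e-01,  1.01125103e-03, -3.95908721e-04,
         7.28181991e-06],
       [-6.79414987e-04,  2.98158765e-01, -9.54516050e-01,
        -1.25818354e-01],
       [ 0.00000000e+00,  0.00000000e+00,  0.00000000e+00,
         1.00000000e+00]])}
1.1
```

View images.

```bash
python3 - <<'E'
import cv2
a=cv2.imread("pics/scene0.png")[120:330,120:440]; b=cv2.imread("pics/side0.png")[90:420,180:430]
cv2.imwrite("pics/sceneC.png",cv2.resize(a,(800,525),interpolation=cv2.INTER_CUBIC)); cv2.imwrite("pics/sideC.png",cv2.resize(b,None,fx=1.8,fy=1.8,interpolation=cv2.INTER_CUBIC))
E
```

```text
(no output)
```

View pics/sceneC.png

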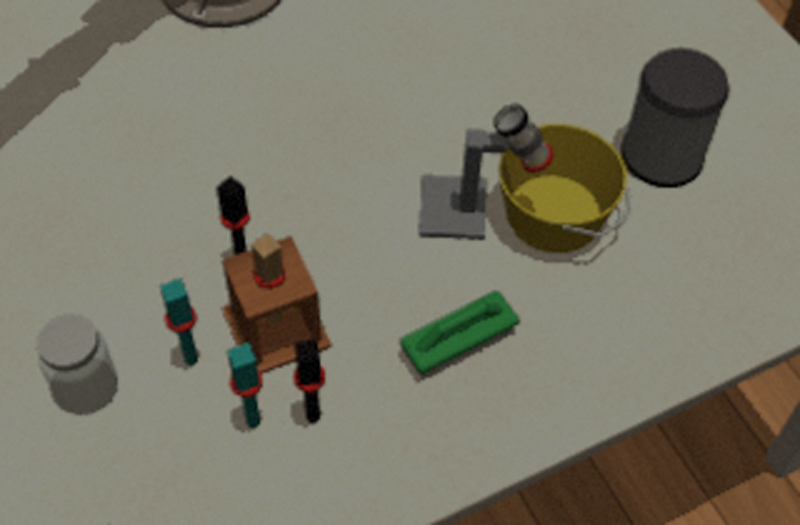

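View pics/sideC.png

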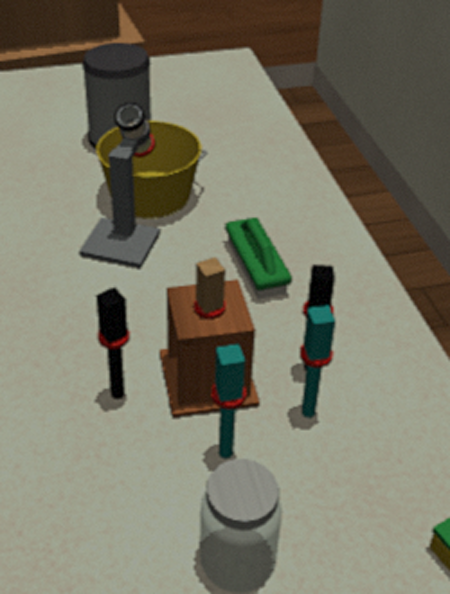

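```bash
cat > h.py <<'E'
from station import robot, fingers, vision, workorder, recognise
import cv2, numpy as np
from scipy.spatial.transform import Rotation as R
from scipy.optimize import least_squares
F=np.diag([1,-1,-1.])
def fixed(c):
    k=vision.calibration(c); return k["mtx"], F@k["extrinsics"][:3]
def wristP(pos,rpy):
    k=vision.calibration("wrist"); T=np.eye(4); T[:3,:3]=R.from_euler('xyz',rpy,degrees=True).as_matrix(); T[:3,3]=pos
    return k["mtx"], F@np.linalg.inv(T@k["T_tool_cam"])[:3]
def proj(c,X):
    X=np.atleast_2d(X); p=(c[0]@(c[1][:,:3]@X.T+c[1][:,3:])).T; return p[:,:2]/p[:,2:]
def tri(obs):
    s=least_squares(lambda X:np.concatenate([proj(c,X)[0]-uv for c,uv in obs]),[.5,0,.1]); return s.x, np.abs(s.fun).max()
def onplane(c,uv,z):
    return least_squares(lambda X:proj(c,[X[0],X[1],z])[0]-uv,[.5,0]).x
E
python3 - <<'E'
from h import *
S,D=fixed("scene"),fixed("side")
s=lambda x,y:np.array([x/2.5+120-.3,y/2.5+120-.3]); d=lambda x,y:np.array([x/1.8+180-.2,y/1.8+90-.2])
for n,a,b in [("grip",(268,257),(210,285)),("collar",(269,279),(210,308)),("mouth",(512,120),(130,117)),("outlet",(539,156),(145,145)),
 ("bucketrim",(563,177),(149,150)),("binlid",(684,77),(118,62)),("brush",(460,332),(258,252)),("jarcap",(69,340),(243,493)),
 ("blackNear",(231,200),(113,315)),("teal1",(176,302),(230,375)),("teal2",(243,368),(318,333)),("black2",(308,365),(321,290))]:
    print(n,*[np.round(v,3) for v in tri([(S,s(*a)),(D,d(*b))])])
print(robot.current_tool_pos(),robot.current_eef_rot())
E
```

```text
grip [ 0.629 -0.181  0.161] 0.607
collar [ 0.631 -0.182  0.124] 0.593
mouth [0.593 0.169 0.192] 0.315
outlet [0.618 0.202 0.123] 1.505
bucketrim [0.633 0.236 0.087] 0.411
binlid [0.61  0.427 0.158] 1.669
brush [0.754 0.018 0.029] 0.179
jarcap [ 0.603 -0.427  0.112] 1.0
blackNear [ 0.514 -0.183  0.138] 0.304
teal1 [ 0.623 -0.298  0.135] 0.736
teal2 [ 0.737 -0.26   0.136] 0.098
black2 [ 0.766 -0.192  0.135] 0.323
[ 0.24213546 -0.49384992  0.24831407] [1.79997155e+02 8.19015329e-05 2.61179822e+01]
```

```bash
python3 - <<'E'
from h import *
# check IK margins for tool yaws
az=np.array([-.6,-.8])*.5; 
for y in range(-180,180,30):
    q=robot.inverse_kinematics([.63,-.181,.3],[180,0,y]); 
    print(y,None if q is None else np.round(q))
E
```

```text
-180 [ 33.  34. -34.  60.  18.  91.  93.]
-150 [ 44.  41. -62.  60.  36.  96. 113.]
-120 [ 44.  41. -62.  60.  36.  96. 143.]
-90 [  13.   30.    4.   62.   -2.   88. -164.]
-60 [  16.   30.   -2.   61.    1.   88. -136.]
-30 [  18.   30.   -6.   61.    3.   89. -107.]
0 [ 21.  31. -11.  61.   6.  89. -79.]
30 [ 22.  31. -14.  61.   7.  89. -50.]
60 [ 24.  31. -17.  61.   9.  89. -21.]
90 [ 27.  32. -22.  61.  12.  89.   7.]
120 [ 29.  32. -27.  61.  14.  90.  36.]
150 [ 31.  33. -31.  61.  16.  90.  64.]
```

```bash
python3 - <<'E'
from h import *
robot.move_to([.63,-.181,.30],[180,0,30])
p,r=robot.current_tool_pos(),robot.current_eef_rot(); im=vision.grab_frame("wrist"); cv2.imwrite("pics/w1.png",im[:,:,::-1])
np.savez("w1.npz",p=p,r=r)
for l in ["dowel_grip","rack_hole"]: print(l,[(np.round(d["rect"]).tolist(),round(d["p"],2)) for d in recognise(l,"wrist")][:4])
c=wristP(p,r); print(p,r,proj(c,[[.63,-.181,.191],[.63,-.181,.125]]),robot.current_time_s())
E
```

```text
dowel_grip [([361.0, 72.0, 64.0, 52.0], 0.98), ([227.0, 271.0, 37.0, 75.0], 0.97), ([279.0, 202.0, 37.0, 51.0], 0.91), ([400.0, 139.0, 81.0, 44.0], 0.75)]
rack_hole [([280.0, 182.0, 119.0, 127.0], 0.69)]
[ 0.62919463 -0.18332586  0.29992047] [1.79940632e+02 8.35671353e-02 2.98117518e+01] [[278.69249391 209.45317383]
 [279.02722226 190.40200201]] 3.0667
```

View pics/w1.png

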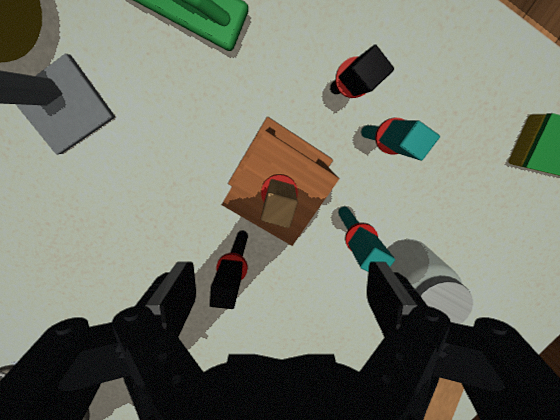

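```bash
python3 - <<'E'
import cv2
a=cv2.imread("pics/w1.png")[110:260,210:350]
cv2.imwrite("pics/w1c.png",cv2.convertScaleAbs(cv2.resize(a,None,fx=4,fy=4,interpolation=cv2.INTER_CUBIC),alpha=1.6))
E
```

```text
(no output)
```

View pics/w1c.png

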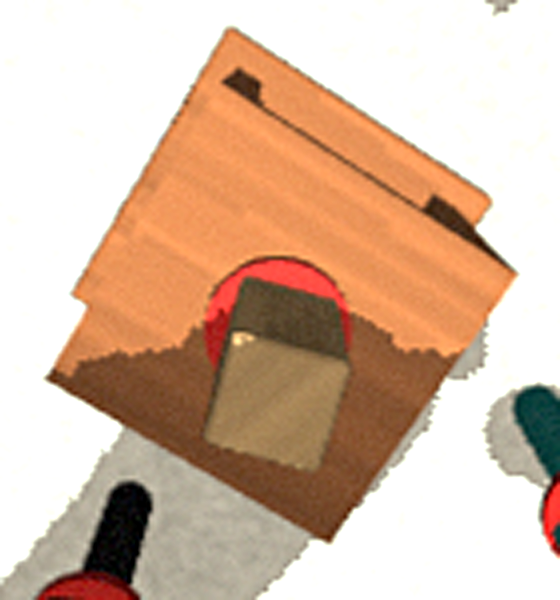

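```bash
python3 - <<'E'
from h import *
w=np.load("w1.npz"); c=wristP(w["p"],w["r"])
f=lambda L,z:np.array([onplane(c,np.array(u)/4+[209.6,109.6],z) for u in L])
T=f([(233,332),(350,362),(320,470),(207,440)],.191); e=np.roll(T,-1,0)-T
print(T.mean(0),np.linalg.norm(e,axis=1),np.degrees(np.arctan2(e[:,1],e[:,0])))
B=f([(516,272),(330,540),(48,378)],.125); e=np.diff(B,axis=0)
print((B[0]+B[2])/2,np.linalg.norm(e,axis=1),np.degrees(np.arctan2(e[:,1],e[:,0])))
E
```

```text
[ 0.62965989 -0.18147251] [0.02487586 0.02454447 0.02478928 0.0241279 ] [ -75.11221075 -164.32968685  103.92152976   15.89782982]
[ 0.62956222 -0.18159277] [0.08890576 0.08872936] [177.72189546  87.86850243]
```

```bash
cat >> h.py <<'E'
def pose(mouth,azdeg,d,roll,slant=30):
    """TCP on tube axis at distance d above mouth, tool z down the tube"""
    a=np.radians(azdeg); s=np.radians(slant)
    ax=np.array([-np.sin(s)*np.cos(a),-np.sin(s)*np.sin(a),np.cos(s)])
    # tilt the straight-down tool pose (yaw=roll)
    M=R.from_rotvec(np.cross([0,0,1],ax)/np.sin(s)*s)*R.from_euler('xyz',[180,0,roll],degrees=True)
    return np.array(mouth)+d*ax, M.as_euler('xyz',degrees=True), ax
E
python3 - <<'E'
from h import *
m=[.5935,.1665,.198]; best=None
for roll in range(-180,180,30):
    out=[]
    for d in (.04,.14,.20):
        p,o,_=pose(m,58,d,roll); q=robot.inverse_kinematics(p,o); out.append(None if q is None else np.round(q).tolist())
    print(roll,out)
E
```

```text
-180 [[33.0, 19.0, -44.0, 100.0, -13.0, 47.0, 90.0], [35.0, 10.0, -37.0, 95.0, -22.0, 62.0, 97.0], [35.0, 6.0, -32.0, 91.0, -24.0, 70.0, 99.0]]
-150 [[44.0, 24.0, -61.0, 100.0, -1.0, 47.0, 110.0], [54.0, 15.0, -61.0, 95.0, -12.0, 60.0, 120.0], [59.0, 11.0, -62.0, 91.0, -16.0, 68.0, 123.0]]
-120 [[44.0, 24.0, -61.0, 100.0, -1.0, 47.0, 140.0], [54.0, 15.0, -61.0, 95.0, -12.0, 60.0, 150.0], [59.0, 11.0, -62.0, 91.0, -16.0, 68.0, 153.0]]
-90 [[2.0, 14.0, -5.0, 101.0, -30.0, 51.0, -167.0], [7.0, 7.0, -5.0, 96.0, -28.0, 64.0, -168.0], [10.0, 5.0, -4.0, 92.0, -28.0, 71.0, -168.0]]
-60 [[8.0, 14.0, -12.0, 101.0, -28.0, 51.0, -138.0], [12.0, 8.0, -11.0, 96.0, -27.0, 63.0, -138.0], [15.0, 5.0, -10.0, 92.0, -27.0, 71.0, -138.0]]
-30 [[12.0, 15.0, -17.0, 101.0, -26.0, 50.0, -110.0], [17.0, 8.0, -16.0, 96.0, -26.0, 63.0, -109.0], [20.0, 5.0, -15.0, 92.0, -27.0, 71.0, -109.0]]
0 [[17.0, 15.0, -24.0, 101.0, -24.0, 49.0, -82.0], [22.0, 8.0, -22.0, 96.0, -25.0, 63.0, -80.0], [25.0, 5.0, -21.0, 91.0, -26.0, 71.0, -79.0]]
30 [[22.0, 16.0, -29.0, 100.0, -21.0, 49.0, -53.0], [27.0, 9.0, -27.0, 96.0, -24.0, 62.0, -51.0], [30.0, 6.0, -26.0, 91.0, -25.0, 70.0, -50.0]]
60 [[25.0, 16.0, -33.0, 100.0, -20.0, 48.0, -25.0], [29.0, 9.0, -30.0, 95.0, -24.0, 62.0, -21.0], [32.0, 6.0, -28.0, 91.0, -25.0, 70.0, -20.0]]
90 [[27.0, 17.0, -36.0, 100.0, -18.0, 48.0, 4.0], [30.0, 9.0, -31.0, 95.0, -23.0, 62.0, 8.0], [32.0, 6.0, -28.0, 91.0, -25.0, 70.0, 10.0]]
120 [[29.0, 17.0, -38.0, 100.0, -17.0, 48.0, 33.0], [32.0, 9.0, -33.0, 95.0, -23.0, 62.0, 38.0], [34.0, 6.0, -31.0, 91.0, -25.0, 70.0, 40.0]]
150 [[30.0, 18.0, -40.0, 100.0, -16.0, 48.0, 62.0], [33.0, 10.0, -35.0, 95.0, -22.0, 62.0, 68.0], [35.0, 6.0, -32.0, 91.0, -24.0, 70.0, 69.0]]
```

```bash
python3 - <<'E'
from h import *
m=[.5935,.1665,.198]
p,o,_=pose(m,58,.14,30); robot.move_to(p,o)
p,r=robot.current_tool_pos(),robot.current_eef_rot(); im=vision.grab_frame("wrist")
np.savez("w2.npz",p=p,r=r)
c=wristP(p,r); _,_,ax=pose(m,58,0,30)
uv=proj(c,[m,np.array(m)-.09*ax]); print(uv,robot.current_time_s())
for l in ["tube_mouth","tube"]: print(l,[(np.round(d["rect"]).tolist(),round(d["p"],2)) for d in recognise(l,"wrist")][:4])
cv2.imwrite("pics/w2full.png",im[:,:,::-1])
a=im[110:310,180:380,::-1]
cv2.imwrite("pics/w2c.png",cv2.convertScaleAbs(cv2.resize(a,None,fx=3,fy=3,interpolation=cv2.INTER_CUBIC),alpha=1.5))
E
```

```text
[[278.39041278 201.847545  ]
 [278.74336544 181.70876265]] 4.2583
tube_mouth [([277.0, 197.0, 51.0, 63.0], 0.92), ([276.0, 200.0, 27.0, 18.0], 0.65)]
tube [([276.0, 198.0, 43.0, 62.0], 0.76)]
```

View pics/w2c.png

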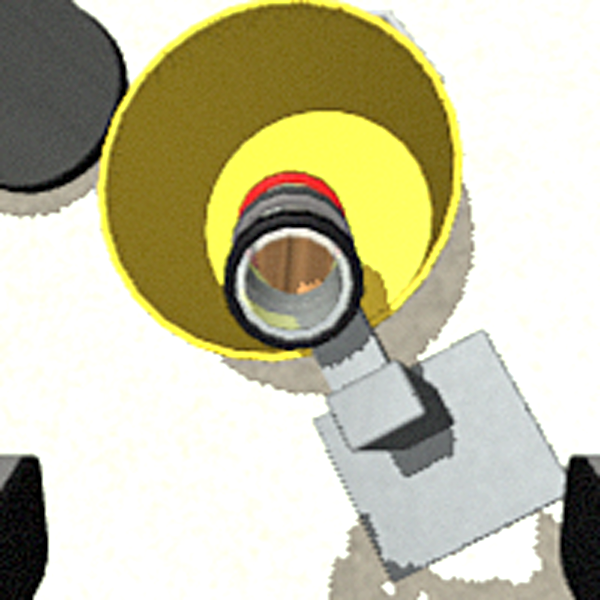

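```bash
python3 - <<'E'
from h import *
w=np.load("w2.npz"); c=wristP(w["p"],w["r"])
px=lambda u:np.array(u)/3+[179.67,109.67]
B=np.array([onplane(c,px(u),.008) for u in [(484,332),(562,497),(396,580),(316,420)]]); e=np.roll(B,-1,0)-B
print(B.mean(0),np.linalg.norm(e,axis=1),np.degrees(np.arctan2(e[:,1],e[:,0])))
post=onplane(c,px((377,406)),.157); print("post top",post)
mo,ou=px((294,287)),px((292.5,221))
def res(v):
    a=np.radians(v[2]); u=np.array([np.cos(a),np.sin(a)])
    O=np.array([*v[:2],.12]); M=np.array([*(v[:2]-.045*u),.12+.09*np.cos(np.pi/6)]); P=v[:2]-.085*u
    return np.r_[proj(c,M)[0]-mo,.6*(proj(c,O)[0]-ou),(P-post)*400]
s=least_squares(res,[.618,.204,58]); v=s.x; a=np.radians(v[2]); print(v,s.fun, "mouth",v[:2]-.045*np.array([np.cos(a),np.sin(a)]))
rim=np.array([onplane(c,px(u),.095) for u in [(100,195),(462,165)]]); print("bucket",rim.mean(0))
E
```

```text
[0.56013693 0.11390447] [0.08805043 0.09084587 0.08853993 0.09748854] [-124.07017214  150.03014343   60.25287411  -30.38960794]
post top [0.57135816 0.12983151]
[ 0.61333931  0.20426374 59.83891008] [ 0.15656601 -0.36606357  0.06942516  0.77827768 -0.29025663  0.37594008] mouth [0.59072983 0.16535601]
bucket [0.62767506 0.23247623]
```

```bash
python3 - <<'E'
from h import *
X=[.6297,-.1815]; Y=[180,0,15.4]
robot.move_to([*X,.25],Y)
robot.line_to([*X,.161],velocity=.12)
print(robot.current_tool_pos(),robot.current_eef_rot(),robot.current_contact_force())
fingers.gripper_to(0,70); print(robot.current_finger_gap(),robot.current_gripper_force(),robot.current_contact_force(),robot.current_tool_pos())
robot.line_to([*X,.37],velocity=.15)
print(robot.current_contact_force(),robot.current_finger_gap())
m=[.5907,.1654,.1979]
p,o,_=pose(m,60,.165,15); robot.move_to(p,o)
p,r=robot.current_tool_pos(),robot.current_eef_rot(); im=vision.grab_frame("wrist"); s=vision.grab_frame("side")
np.savez("w3.npz",p=p,r=r); c=wristP(p,r); M=R.from_euler('xyz',r,degrees=True).as_matrix()
print(p,r,proj(c,[m,p+.136*M[:,2]]),robot.current_time_s())
a=cv2.resize(im[110:310,180:380,::-1],None,fx=2.5,fy=2.5,interpolation=cv2.INTER_CUBIC)
b=cv2.resize(s[70:220,200:290,::-1],(300,500),interpolation=cv2.INTER_CUBIC)
cv2.imwrite("pics/w3.png",cv2.convertScaleAbs(np.hstack([a,b]),alpha=1.5))
E
```

```text
[ 0.63039498 -0.18147956  0.16217335] [ 1.79943739e+02 -1.10615326e-01  1.54096262e+01] [0.06357702 0.32157563 0.12611433]
0.29465430995226044 68.8274073600769 [0.78452164 0.50649726 0.79810702] [ 0.62999801 -0.18150933  0.16142188]
[-0.73814362 -0.01595278 -0.75719606] 0.29874334764630206
[0.55039801 0.09243139 0.34106764] [-157.87095834  -20.75658429   10.8114492 ] [[278.89522412 195.65901475]
 [280.71494237 202.90415172]] 9.7417
```

View pics/w3.png

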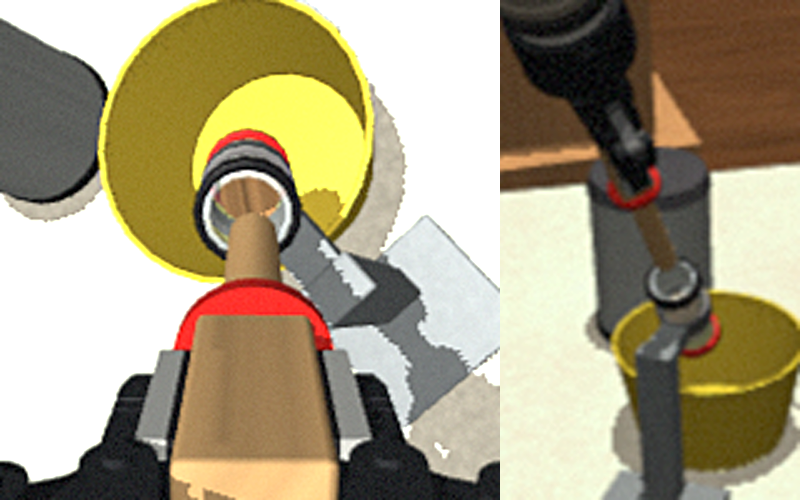

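```bash
python3 - <<'E'
from h import *
m=[.5907,.1654,.1979]
def st(d):
    p,o,ax=pose(m,60,d,15); q=robot.current_tool_pos(); e=q-p; ea=e@ax
    print("d",d,"axial err",round(ea*1e3,1),"lat mm",np.round((e-ea*ax)*1e3,1),"F",np.round(robot.current_contact_force(),1), "ang",np.round((R.from_euler('xyz',robot.current_eef_rot(),degrees=True)*R.from_euler('xyz',o,degrees=True).inv()).as_rotvec(degrees=True),2))
st(.165)
for d,v in [(.145,.08),(.116,.06),(.10,.05)]:
    p,o,_=pose(m,60,d,15); h=robot.line_to(p,o,velocity=v,f_stop=15); st(d)
    if h: print("STOP"); break
else:
    p,o,_=pose(m,60,.06,15); print(robot.line_to(p,o,velocity=.04,f_stop=30)); st(.06)
print(robot.current_time_s())
E
```

```text
d 0.165 axial err 0.7 lat mm [ 1.4 -1.3 -0.2] F [-0.1  0.4 -1.1] ang [-0.02 -0.06 -0.13]
d 0.145 axial err -0.5 lat mm [-0.1 -0.1 -0.1] F [-0.   0.6 -1.1] ang [0.03 0.06 0.02]
d 0.116 axial err -0.2 lat mm [-0.   0.1  0. ] F [ 0.2 -0.  -1. ] ang [0.01 0.01 0.01]
d 0.1 axial err -0.4 lat mm [-0.3  0.1 -0.1] F [ 0.3 -1.  -1. ] ang [0.01 0.05 0.03]
False
d 0.06 axial err 0.7 lat mm [ 0.9 -0.3  0.1] F [-1.7 -3.4  4.8] ang [-0.03 -0.1  -0.06]
12.3917
```

```bash
python3 - <<'E'
from h import *
m=[.5907,.1654,.1979]
p,o,ax=pose(m,60,.0355,15); print(robot.line_to(p,o,velocity=.03,f_stop=15))
print((robot.current_tool_pos()-m)@ax,robot.current_contact_force()); robot.pause(.4)
print(robot.current_contact_force(),robot.current_finger_gap())
s=vision.grab_frame("side"); t=vision.grab_frame("scene"); print(robot.current_time_s())
a=cv2.resize(s[120:220,210:310,::-1],(400,400),interpolation=cv2.INTER_CUBIC); b=cv2.resize(t[140:240,290:390,::-1],(400,400),interpolation=cv2.INTER_CUBIC)
cv2.imwrite("pics/p1.png",cv2.convertScaleAbs(np.hstack([a,b]),alpha=1.5))
E
```

```text
False
0.03595360326339348 [-6.55176971 -4.35924044  5.80858546]
[-7.02555389 -3.84118536  7.29512628] 0.29429437600847286
13.8583
```

View pics/p1.png

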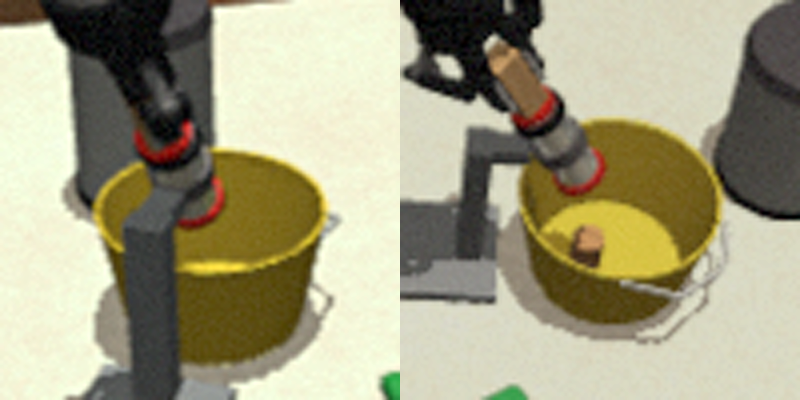

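The cork lies in the bucket (brown piece at scene crop (588,245)). I'll withdraw and check the dowel above its hole.

```bash
python3 - <<'E'
from h import *
m=[.5907,.1654,.1979]; X=[.6297,-.1815]; Y=[180,0,15.4]
p,o,ax=pose(m,60,.17,15); robot.line_to(p,o,velocity=.12)
robot.move_to([*X,.37],Y); robot.line_to([*X,.285],Y,velocity=.12); robot.pause(.3)
p,r=robot.current_tool_pos(),robot.current_eef_rot(); im=vision.grab_frame("wrist"); np.savez("w4.npz",p=p,r=r)
c=wristP(p,r); M=R.from_euler('xyz',r,degrees=True).as_matrix()
print(p,r,robot.current_contact_force(),robot.current_time_s())
f=lambda X:np.round((proj(c,X)-[220,140])*5)
print("tip",f(p+.136*M[:,2]),"collar",f(p+.036*M[:,2]),"hole",f([*X,.125]))
cv2.imwrite("pics/w4.png",cv2.convertScaleAbs(cv2.resize(im[140:260,220:340,::-1],(600,600),interpolation=cv2.INTER_CUBIC),alpha=1.5))
E
```

```text
[ 0.62999539 -0.1814511   0.28560401] [ 1.79972812e+02 -5.74276481e-02  1.54018407e+01] [ 0.56008057  0.34435684 -0.29759856] 17.4417
tip [[304. 314.]] collar [[304. 546.]] hole [[303. 282.]]
```

View pics/w4.png

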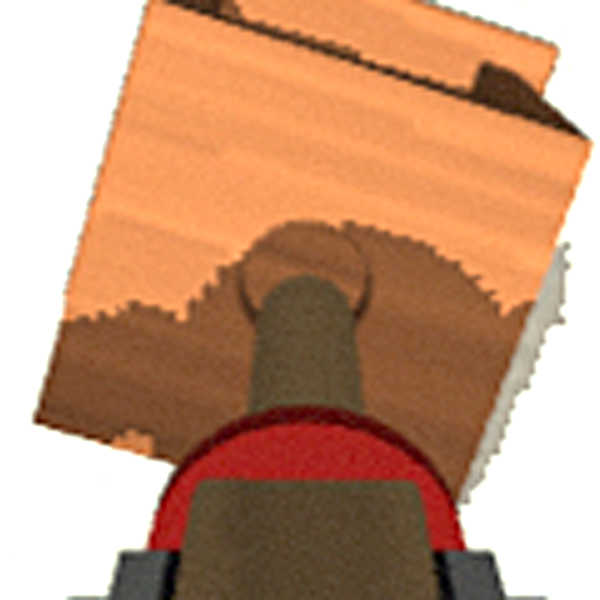

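```bash
python3 - <<'E'
from h import *
X=[.6304,-.1810]
h=robot.line_to([*X,.235],velocity=.08,f_stop=8); print(h,robot.current_tool_pos(),robot.current_contact_force())
if not h:
    h=robot.line_to([*X,.168],velocity=.08,f_stop=8); print(h,robot.current_tool_pos(),robot.current_contact_force())
    if not h:
        h=robot.line_to([*X,.157],velocity=.02,f_stop=5); print(h,robot.current_tool_pos(),robot.current_contact_force())
print(robot.current_time_s())
E
```

```text
False [ 0.63071695 -0.18101085  0.23547574] [-0.31838284  0.65444109 -0.89199471]
False [ 0.63094972 -0.18103257  0.16874701] [-0.14029734 -0.53776287 -0.45198919]
True [ 0.6308306  -0.18103298  0.16140789] [ 0.55122604 -0.59651839  2.97472422]
19.6167
```

```bash
python3 - <<'E'
from h import *
fingers.gripper_to(1.0); robot.pause(.2); p=robot.current_tool_pos()
robot.line_to([p[0],p[1],.30],velocity=.1); robot.pause(.3)
print(robot.current_tool_pos(),robot.current_contact_force(),robot.current_time_s())
im=vision.grab_frame("wrist");t=vision.grab_frame("scene")
a=cv2.resize(im[130:260,210:340,::-1],(400,400)); b=cv2.resize(t[140:290,200:400,::-1],(400,400))
cv2.imwrite("pics/end.png",cv2.convertScaleAbs(np.hstack([a,b]),alpha=1.5))
E
```

```text
[ 0.62966876 -0.18092816  0.29973351] [0.47507849 0.24373033 0.25495761] 22.2833
```

View pics/end.png

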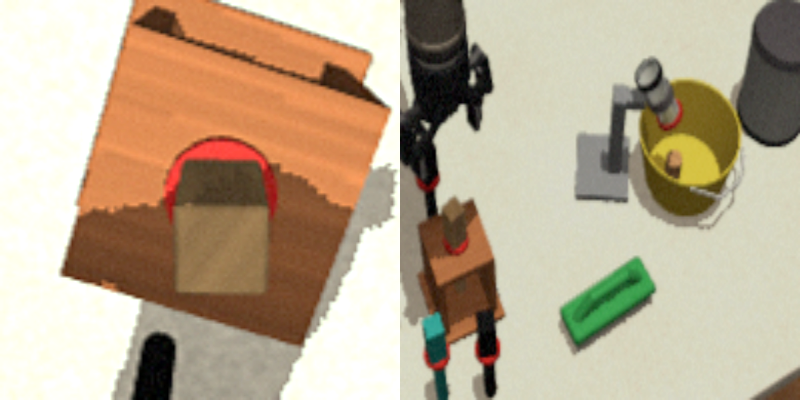

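The dowel stands upright with its collar on the board, and the cork is in the bucket at scene crop (674,163).

```bash
python3 -c "
from station import workorder
print(workorder.close_job())"
```

```text
the job is handed in; nothing more can be done
None
```

The job is handed in: the cork was pushed out and lies in the yellow bucket, and the wooden dowel is back upright in its stand with the collar on top, with about 22 s on the clock before hand-in.

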